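# Roll a milling jar up the loading ramp into a bench jar mill

## Task

Load the jar mill: with your fingertips push the jar that lies on the loading shelf, rolling it slowly and steadily up the ramp, until it drops over the near roller and lies home between the two rollers, stopped by the far one. Stay behind it all the way so that it never gets away from your fingers or rolls back down the ramp; do not pick it up or lift it off the ramp, and leave the other things on the bench where they stand.

Things in the scene. Friction and masses are not known exactly. Their poses are not given: they have to be found in the camera images.
- mill: Bench jar mill and its loading ramp, one fixed assembly. Origin on the bench midway between the rollers. x: level, along the rollers, away from the white drive housing. y: level, from the rollers down to the ramp's foot; the jar is pushed towards -y. Housing x -250 to -150, y -85 to 85, 105 mm high, controls unused; end plate at x 150, 62 mm high. Nothing stands above the ramp.
- shelf (a point): Middle of the level loading shelf's top (mill frame y 302, height 23 mm), where the jar starts. It spans y 240 to 367, with an 8 mm lip along y 367. Shelf and ramp are 240 mm wide inside (x -120 to 120) between flanges 10 mm high. On the shelf the jar's centre is 61 mm above the bench; at y 244 the jar meets the ramp.
- ramp: Fixed ramp sheet, 10 degrees: from mill frame y 240, height 23 mm, up to y 48, height 57; after a gap its plane runs on, tangent to the near roller. Origin: middle of that tangent line, y 34, height 60. x as the mill's, y down the slope, z square to it, up. The sheet covers its own y 14 to 211 mm. On it the jar's axis is 38 mm above the plane.
- nest (a point): Where the jar's axis comes to lie: midway between the rollers, mill frame x 0, y 0, height 88 mm. Rollers: black rubber, 30 mm diameter, x -135 to 135, axes 45 mm above the bench, the near one at y 31 (does not turn), the far one at y -31 (turns freely). Over the near roller the jar's centre is at y 31, height 98; past it, it drops 10 mm into the nest by itself.
- jar: Milling jar lying on the shelf: smooth slippery white plastic cylinder, 76 mm diameter, 95 mm long, orange band; blue lid, 68 mm diameter, at x 47 to 72 mm. 0.55 to 0.95 kg, rolls almost freely. x: along its axis to the lid, roughly along the mill's x (skewed up to 0.2 rad at the start, not always mid-shelf); origin: centre of the white cylinder; y, z turn as it rolls.
- jar_center (a point): Centre of the jar's white cylinder, on its axis.
- amber_bottle: Bystander: amber glass bottle, 64 mm diameter, 145 mm tall, upright; origin under its base.
- beaker: Bystander: glass beaker, 68 mm diameter, 95 mm tall; origin under its base.
- spare_jar: Bystander: a second milling jar of the same kind standing upright on the bench, green lid, 76 mm diameter, 120 mm tall; origin under its base.
- tin_a: Bystander: round aluminium sample tin, 62 mm diameter, 42 mm tall; origin under its base.
- tin_b: Bystander: another such tin.
- wash_bottle: Bystander: white wash bottle, 62 mm diameter, 158 mm tall to the red cap plus a thin red spout up to 190 mm; origin under its base.
- scoop: Bystander: metal spoon scoop, 170 mm long, lying on the bench; origin under its middle.
Mind the look-alikes: they are no part of the job. What is shaped like the jar but pink is not meant.

How it is judged:
By the outcome, as a careful person would: the job done as asked, in the order asked, and still so for the second after the job is handed in, with the robot touching nothing.
It also fails if it takes over 45 s, if anything falls off the work surface, if the arm or the gripper's body presses on something with over 40 N, if the wrist force passes 120 N, or if a joint passes its speed limit or range.

## Robot

A 6-joint arm with a two-finger parallel gripper is mounted at the origin on the work surface. World frame = base frame: x ahead of the robot, y to its left, z up, the work surface at z = 0. Lengths are in mm, angles in rad, forces in N, time in s.
With the tool pointing down it reaches from about 350 to 875 mm from the base axis. Payload 4.2 kg.
Tool frame: the origin (TCP) lies midway between the tips of the shut fingers; the grasp point (between the pads) lies 19 mm behind it; z points along the fingers, y is the direction in which the jaws open and shut (so a half turn about z gives the same grasp; the last joint's range is limited). The gripper opens to 85 mm and grips with 20 to 120 N. Pads are 22 mm wide; open, the fingers measure 114 mm over their backs; the gripper's body (76 mm by 85 mm) begins 54 mm behind the grasp point. The pads swing forward as they close: fully open they stand 13 mm farther back than shut.
Start: joints at [-0.898, 0.385, 0.008, 0, -1.194, -0.259], TCP at [251.32, -572.222, 201.712] pointing down, gripper open.
Joint ranges: [-3.14, 3.14], [-1.21, 2.06], [-1.07, 1.41], [-3.16, 2.05], [-2.99, -0.16], [-3.1, 3.1]. Speed limits (rad/s): [2.79, 2.79, 3.14, 3.14, 3.14, 3.14].

## Interface

Orientations are given as a unit quaternion [x, y, z, w].
In Python, from bench import readout, optics, workorder, nets gives the robot as it stands. The module is installed in compiled form; this text tells all that it offers.
- The arm moves only by the tool move_arm, never from a script. Its argument "steps" is a list of rows, each a list of 7 numbers: the opening, from -1 (shut) to 1 (fully open), so that 0 is half open, then the shift along the world's x, y, z in mm, then the turn, a rotation vector about the world's x, y, z in rad. In form: [[gripper, tx, ty, tz, wx, wy, wz], ...]. A call has 1 to 5 rows; each row is the pose to reach, as a shift and turn from the pose commanded when the call began; what a row does not reach only later rows make up. A row lasts 1/12 s, in which the tool goes at most 41.7 mm and 7.16 degrees, less where a joint would pass 70% of its speed; a pose out of reach is approached as far as the arm can. A call with a gripper value outside its range is refused whole. The fingers move at their own pace and stop on an object; the grip force is fixed at half the most. Time passes only in rows, so rows that repeat a pose let the fingers close. It gives the time, the measured TCP pose, the force and the opening at its end, in the units of the state.
- readout.read_state(): the state, without advancing time (a new reading comes with each control period).
- optics.get_image(name): name is "side" or "top"; returns a dict with "frame" (384x512x3 uint8, blue, green, red), "fx", "fy", "cx", "cy" (pixels), "k1" (the pictures are not rectified: a ray, as slopes to the right and down, at radius r is drawn at 1 + k1 r^2 times it, then the intrinsics apply), "rvec" (rotation vector, rad) and "tvec" (3), from world to camera coordinates, as OpenCV has them. Camera axes: x right, y down, z forward; pixel columns grow to the right and rows downward; lengths in mm; the calibration is good to about 2 mm. A picture is of the moment at which its call begins. There is no depth.
- workorder.job_done(): hands the job in, once; it reports no verdict.
Trained networks look in a picture, given as the dict that the camera call returned (one of the last four; its "shot" number tells which), for a name from the list of things; names that differ only in an ending like _2 or _b are one class to them, and where a whole thing is asked for, a point or a joint stands for the part that bears it (a point fixed in the world has none). Each returns a list of dicts, best first, with "conf" (0 to 1); they miss things now and then, are a little off and sometimes report something else, mostly with a low value. They report only what shows in the picture. A call takes as long as a camera call. They do not tell look-alikes from the thing itself.
- nets.silhouettes(name, picture): "region" (384x512 bool, what is visible of it) and "extent" ([left, top, right, bottom] in pixels, round what is visible of it).
- nets.tip_of(name, picture): "uv" ([column, row] in pixels: a listed point, or the origin of a listed thing).
The state is a dict: "clock": time; "joints": joint angles; "joint_vel": joint speeds; "joint_efforts": joint torques, N m; "position": TCP position; "ee_rot": TCP orientation; "contact_force": force on the tool from outside, world axes, zero at the start; "wrist_torque": the same for the moment, N m; "gripper_width": finger opening in mm.
Only numpy, scipy, OpenCV 4.12 (cv2) and the standard library are available. Lean on these libraries where they do the work, as an engineer would, in place of code of your own. Each camera call takes 0.05 s, during which the arm holds its last target.

## Working session

There is one attempt and no reset: what is moved stays moved. The work goes in short steps, Python scripts to look and compute and a tool call to move; the robot and the scene stay as the last step left them, time stands still between calls to the robot, and variables do not carry over. Pictures are saved under pics/ and viewed, and the job is handed in when it is done.

Besides the shell and the picture viewer there is one more tool, called after "Request:" by a JSON object that holds its "op" and its "data". move_arm: Moves the arm, as the interface text tells. Its arguments: {"type":"object","properties":{"steps":{"type":"array","items":{"type":"array","items":{"type":"number"}}}},"required":["steps"]}

```bash
mkdir -p pics
cat > h.py <<'E'
import numpy as np, cv2
from bench import readout, optics, workorder, nets
def cam(p):
    K=np.array([[p["fx"],0,p["cx"]],[0,p["fy"],p["cy"]],[0,0,1.]]); D=np.array([p["k1"],0,0,0,0.])
    return K,D,np.array(p["rvec"],float),np.array(p["tvec"],float)
def proj(p,X):
    K,D,r,t=cam(p); return cv2.projectPoints(np.array(X,float).reshape(-1,1,3),r,t,K,D)[0].reshape(-1,2)
def ray(p,uv):
    K,D,r,t=cam(p); n=cv2.undistortPoints(np.array(uv,float).reshape(-1,1,2),K,D).reshape(-1,2)
    R=cv2.Rodrigues(r)[0]; d=np.c_[n,np.ones(len(n))]@R; return -R.T@t, d
def onz(p,uv,z):
    c,d=ray(p,uv); return c+d*((z-c[2])/d[:,2])[:,None]
E
python3 - <<'E'
from h import *
s=readout.read_state(); print(s)
for n in("side","top"):
    p=optics.get_image(n); cv2.imwrite(f"pics/{n}0.png",p["frame"]); 
    print(n,{k:v for k,v in p.items() if k!="frame"}, ray(p,[[256,192]]))
    for o in("jar","mill","nest","shelf","ramp","jar_center","amber_bottle","beaker","spare_jar","tin_a","wash_bottle","scoop"):
        try:print(o,[(np.round(r["uv"]),round(r["conf"],2)) for r in nets.tip_of(o,p)][:4])
        except Exception as e:print(o,e)
E
```

```text
{'clock': 0.0, 'joints': array([-8.98409145e-01,  3.85575788e-01,  6.62590142e-03, -5.02328490e-04,
       -1.19398159e+00, -2.58566923e-01]), 'joint_vel': array([-0.00188123,  0.00077891, -0.00029294, -0.00034515,  0.00090423,
        0.00098099]), 'joint_efforts': array([-8.92203661e-04, -3.92291200e+01,  1.88397825e+01,  4.18615893e+00,
       -4.56692316e-03, -4.51686390e-06]), 'position': array([ 251.05831653, -571.65652516,  200.60956992]), 'ee_rot': array([-2.05346106e-01,  9.78688808e-01,  1.05877419e-03, -2.70572671e-04]), 'contact_force': array([ 1.22499702, -0.83665567, -0.14515284]), 'wrist_torque': array([ 0.00117099,  0.02025124, -0.03302192]), 'gripper_width': 85.47442456995581}
side {'fx': 364.2469757553703, 'fy': 364.2469757553703, 'cx': 256.3956975264865, 'cy': 192.3149114490953, 'k1': -0.10125318659439826, 'rvec': array([ 0.3660923 , -2.7983182 ,  1.10322965]), 'tvec': array([ 536.43292378,  114.58177796, 1071.32696134]), 'shot': 1} (array([334.34040803, 763.88901937, 867.94054018]), array([[ 0.19162479, -0.65726456, -0.72889311]]))
jar [(array([223., 229.]), 0.88)
[... 993 characters left out ...]
array([308., 186.]), 0.47), (array([209., 174.]), 0.3)]
mill [(array([302., 193.]), 0.7), (array([146., 171.]), 0.25)]
nest [(array([310., 188.]), 0.9), (array([149., 144.]), 0.42), (array([351., 270.]), 0.21), (array([207., 177.]), 0.15)]
shelf [(array([210., 173.]), 0.63)]
ramp [(array([297., 190.]), 0.91)]
jar_center [(array([180., 249.]), 0.91), (array([209., 178.]), 0.78), (array([230., 114.]), 0.73)]
amber_bottle [(array([232., 111.]), 0.9)]
beaker [(array([276., 119.]), 0.87)]
spare_jar [(array([321., 121.]), 0.56)]
tin_a [(array([143., 174.]), 0.71), (array([150., 144.]), 0.56), (array([210., 177.]), 0.27)]
wash_bottle [(array([348., 195.]), 0.72)]
scoop [(array([347., 266.]), 0.79)]
```

View pics/side0.png

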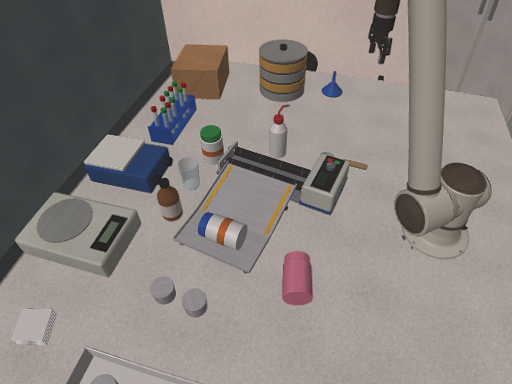

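View pics/top0.png

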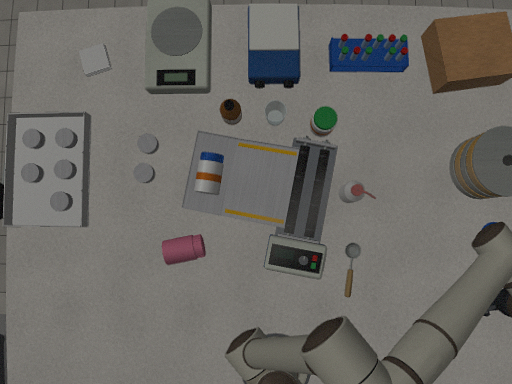

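The jar on the shelf is white with an orange band and a blue lid: top (208,173), side (222,231). Look-alikes are the pink jar at top (183,249) / side (297,278) and the green-lidded spare jar at top (323,120). Next I'll take close crops for the mill fit and to check that choice.

Run:
```python
import cv2
a=cv2.imread("pics/top0.png")[120:290,170:350]; cv2.imwrite("pics/topc.png",cv2.resize(a,None,fx=3.5,fy=3.5,interpolation=cv2.INTER_CUBIC)[:600])
a=cv2.imread("pics/side0.png")[130:280,165:365]; cv2.imwrite("pics/sidec.png",cv2.resize(a,None,fx=4,fy=4,interpolation=cv2.INTER_CUBIC))
```

```text
(no output)
```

View pics/topc.png

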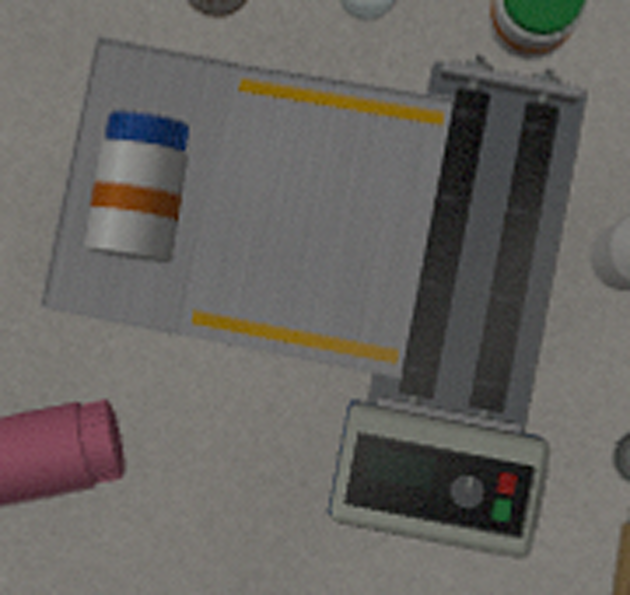

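View pics/sidec.png

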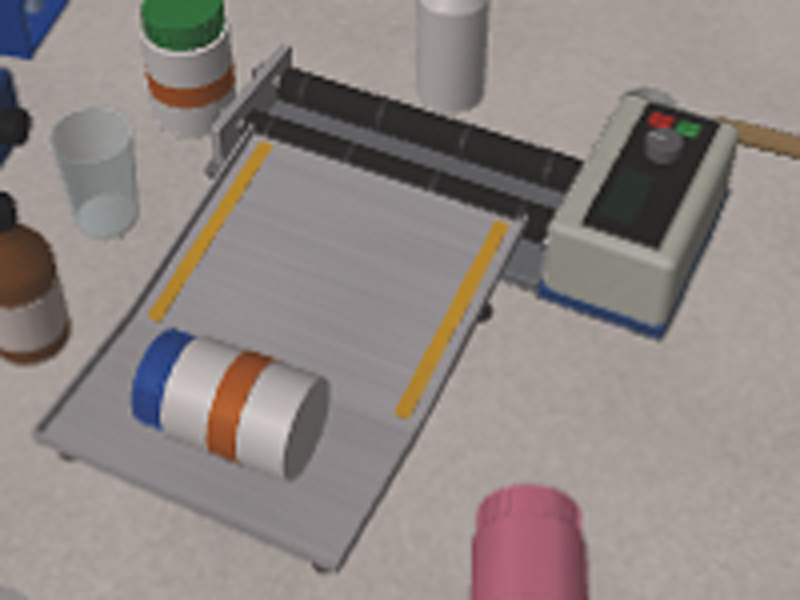

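```bash
cat > fit.py <<'E'
from h import *
from scipy.optimize import least_squares
P=[optics.get_image("side"),optics.get_image("top")]
def T(q):return lambda X:(np.array(X,float)@np.array([[np.cos(q[2]),np.sin(q[2]),0],[-np.sin(q[2]),np.cos(q[2]),0],[0,0,1]])+[q[0],q[1],0])
top=[((98,40),(121,368,32)),((44,305),(-121,368,32)),((472,92),(135,31,60)),((542,100),(135,-31,60)),((418,397),(-135,31,60)),((488,410),(-135,-31,60)),((350,402),(-150,85,100)),((548,435),(-150,-85,100)),((528,553),(-250,-85,100)),((330,520),(-250,85,100))]
side=[((40,435),(121,368,32)),((335,568),(-121,368,32)),((255,118),(135,31,60))]
tu=np.array([((a[0]+.5)/3.5-.5+170,(a[1]+.5)/3.5-.5+120) for a,_ in top]);tX=[b for _,b in top]
su=np.array([((a[0]+.5)/4-.5+165,(a[1]+.5)/4-.5+130) for a,_ in side]);sX=[b for _,b in side]
f=lambda q:np.r_[(proj(P[1],T(q)(tX))-tu).ravel(),(proj(P[0],T(q)(sX))-su).ravel()]
r=least_squares(f,[450,-100,0],loss="soft_l1"); q=r.x; print(q, np.round(f(q).reshape(-1,2),1).tolist())
# jar: fit silhouettes (cylinder on shelf z=61): points of mask
M=T(q)
def jar_outline(p,j):
    c=M([[j[0],j[1],61]])[0]; th=q[2]+j[2]; ax=np.array([np.cos(th),np.sin(th),0]); ay=np.array([-np.sin(th),np.cos(th),0]); az=np.array([0,0,1])
    a=np.linspace(0,2*np.pi,60); pts=[]
    for x,R in((-47.5,38),(47.5,38),(47.5,34),(72,34)):
        pts.append(c+ax*x+R*(np.cos(a)[:,None]*ay+np.sin(a)[:,None]*az))
    return proj(p,np.vstack(pts))
reg=[]
for p in P:
    rs=nets.silhouettes("jar",p); t=proj(p,M([[0,302,61]]))[0]
    rs=[x for x in rs if np.hypot(*(np.array(x["extent"]).reshape(2,2).mean(0)-t))<25]; print([(x["conf"],x["extent"]) for x in rs]); reg.append(rs[0]["region"] if rs else None)
def hull(p,j,s=4):
    m=np.zeros((384*s,512*s),np.uint8); h=cv2.convexHull(jar_outline(p,j).astype(np.float32))
    cv2.fillConvexPoly(m,np.round((h+.5)*s).astype(np.int32),255); return cv2.resize(m,(512,384),interpolation=cv2.INTER_AREA)/255.
def cost(j):return sum(np.abs(hull(p,j)-g).sum() for p,g in zip(P,reg) if g is not None)
from scipy.optimize import minimize
best=min((minimize(cost,[x,302,t],method="Nelder-Mead",options=dict(initial_simplex=[[x,302,t],[x+10,302,t],[x,310,t],[x,302,t+.1]])) for x in(-15,15) for t in(-.12,.0,.12)),key=lambda m:m.fun)
j=best.x; print("jar mill x,y,skew",j,best.fun,[g.sum() for g in reg if g is not None]); print("jar world",M([[j[0],j[1],61]]))
for n,p in zip(("side","top"),P):
    im=cv2.resize(p["frame"],None,fx=4,fy=4,interpolation=cv2.INTER_CUBIC)
    D=lambda X,c:cv2.polylines(im,[np.round((proj(p,M(X))+.5)*4).astype(np.int32)],True,c,1)
    D([(-120,367,31),(120,367,31),(120,240,33),(120,48,67),(-120,48,67),(-120,240,33)],(0,255,0)); D([(-120,240,23),(120,240,23)],(0,255,255))
    for y in(31,-31):D([(-135,y,60),(135,y,60)],(0,0,255))
    D([(-150,85,105),(-150,-85,105),(-250,-85,105),(-250,85,105)],(255,0,255))
    cv2.polylines(im,[np.round((cv2.convexHull(jar_outline(p,j).astype(np.float32))+.5)*4).astype(np.int32)],True,(0,255,0),1)
    im=im[480:1080,680:1440] if n=="top" else im[520:1120,660:1460]
    cv2.imwrite(f"pics/fit_{n}.png",im)
E
python3 fit.py
```

```text
[ 5.45770634e+02 -9.63017471e+01 -1.93694855e-01] [[-1.4, -0.2], [-1.5, 0.6], [0.1, -1.1], [0.2, 0.4], [-0.6, -0.4], [-0.3, -0.3], [0.2, 0.1], [1.1, 1.4], [0.6, 1.6], [-0.4, 0.3], [-1.5, -0.5], [0.4, -1.1], [-1.9, -1.4]]
[(0.9, [196.9, 211.0, 245.1, 251.5])]
[(0.92, [188.7, 149.2, 226.6, 196.3])]
jar mill x,y,skew [-1.62461230e+01  2.99589769e+02  4.23242865e-02] 166.34117647058827 [np.int64(1219), np.int64(1111)]
jar world [[587.49514258 200.8127625   61.        ]]
```

View pics/fit_top.png

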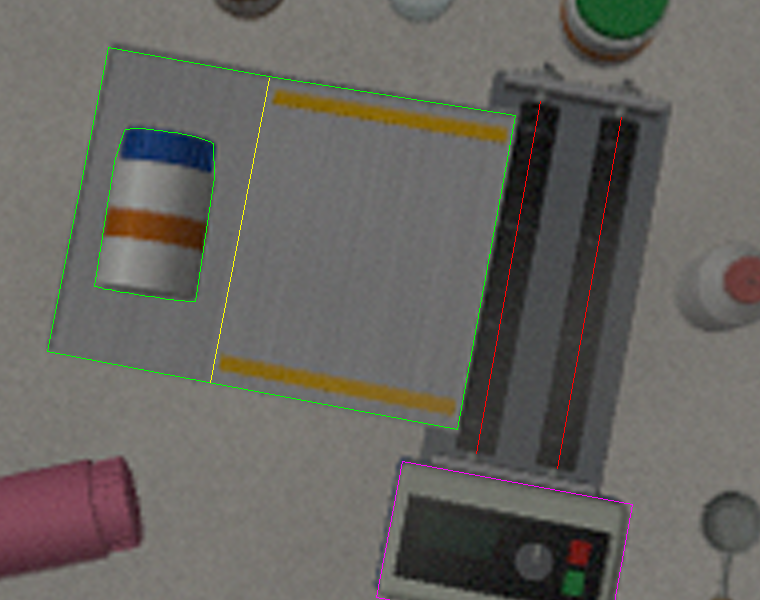

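View pics/fit_side.png

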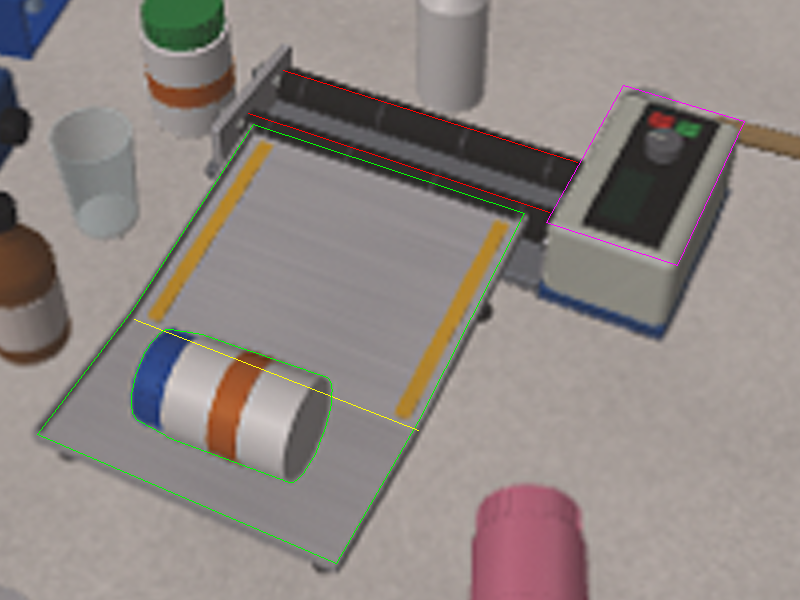

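The overlay fits closely: the mill is at (546,-96) with yaw -0.194. The jar in the mill frame is at x -16, y 300, skew 0.04. I'll put two half-open fingers side by side along the jar and come down behind it at mill y ≈ 362.

Request:
{"op": "move_arm", "data": {"steps": [[0.15,14.7,34.7,8,0,0,0.04],[0.15,29.4,69.4,16,0,0,0.08],[0.15,44.1,104.1,24,0,0,0.12],[0.15,58.8,138.8,32,0,0,0.16],[0.15,73.5,173.5,40,0,0,0.2]]}}

```text
clock: 1.92
position: [325.1, -397.2, 242.1]
ee_rot: [-0.303, 0.953, -0.0, 0.0]
contact_force: [0.2, 0.1, 0.9]
gripper_width: 48.9
```

Request:
{"op": "move_arm", "data": {"steps": [[0.15,14.7,34.7,0,0,0,0.04],[0.15,29.4,69.4,0,0,0,0.08],[0.15,44.1,104.1,0,0,0,0.12],[0.15,58.8,138.8,0,0,0,0.16],[0.15,73.5,173.5,0,0,0,0.2]]}}

```text
clock: 2.33
position: [398.6, -223.5, 242.1]
ee_rot: [-0.397, 0.918, -0.0, 0.0]
contact_force: [0.7, -0.6, -0.9]
gripper_width: 49.2
```

Request:
{"op": "move_arm", "data": {"steps": [[0.15,14.7,34.7,0,0,0,0.04],[0.15,29.4,69.4,0,0,0,0.08],[0.15,44.1,104.1,0,0,0,0.12],[0.15,58.8,138.8,0,0,0,0.16],[0.15,73.5,173.5,0,0,0,0.2]]}}

```text
clock: 2.75
position: [472.2, -49.8, 242.2]
ee_rot: [-0.487, 0.874, -0.0, 0.0]
contact_force: [0.9, -0.5, -0.2]
gripper_width: 48.9
```

Request:
{"op": "move_arm", "data": {"steps": [[0.15,14.7,34.7,0,0,0,0.04],[0.15,29.4,69.4,0,0,0,0.08],[0.15,44.1,104.1,0,0,0,0.12],[0.15,58.8,138.8,0,0,0,0.16],[0.15,73.5,173.5,0,0,0,0.2]]}}

```text
clock: 3.17
position: [545.7, 123.7, 242.0]
ee_rot: [-0.571, 0.821, -0.0, 0.0]
contact_force: [1.7, -0.8, -0.3]
gripper_width: 49.6
```

Request:
{"op": "move_arm", "data": {"steps": [[0.15,14.5,34.5,0,0,0,0.05],[0.15,29,69,0,0,0,0.1],[0.15,43.5,103.5,0,0,0,0.15],[0.15,58,137.5,0,0,0,0.205],[0.15,58,137.5,-30,0,0,0.205]]}}

```text
clock: 3.58
position: [609.0, 266.5, 216.7]
ee_rot: [-0.654, 0.756, -0.002, 0.007]
contact_force: [1.9, 0.2, 2.4]
gripper_width: 49.1
```

Request:
{"op": "move_arm", "data": {"steps": [[0.15,0,0,-30,0,0,0],[0.15,0,0,-60,0,0,0],[0.15,0,0,-90,0,0,0],[0.15,0,0,-110,0,0,0],[0.15,0,0,-120,0,0,0]]}}

```text
clock: 4.0
position: [601.5, 258.3, 87.9]
ee_rot: [-0.651, 0.759, 0.001, -0.003]
contact_force: [-0.1, 0.4, -0.4]
gripper_width: 49.3
```

```bash
sed -i 's#pics/fit_{n}#pics/fit2_{n}#' fit.py
python3 - <<'E'
from h import *
s=readout.read_state();print(s["position"],s["ee_rot"],s["clock"])
q=[545.8,-96.3,-.1937]; d=s["position"][:2]-q[:2]; c,n=np.cos(q[2]),np.sin(q[2]); print("mill",c*d[0]+n*d[1],-n*d[0]+c*d[1])
a=optics.get_image("side")["frame"][150:290,165:325]; b=optics.get_image("top")["frame"][120:240,160:320]
f=lambda i:cv2.resize(i,None,fx=4,fy=4,interpolation=cv2.INTER_CUBIC)
cv2.imwrite("pics/s1.png",f(a));cv2.imwrite("pics/t1.png",f(b))
E
```

```text
[601.45068582 258.27129892  87.92000758] [-6.51213558e-01  7.58888268e-01  5.69775861e-04 -3.02883968e-03] 4.0
mill -13.64183960036349 358.65262449818243
```

View pics/s1.png

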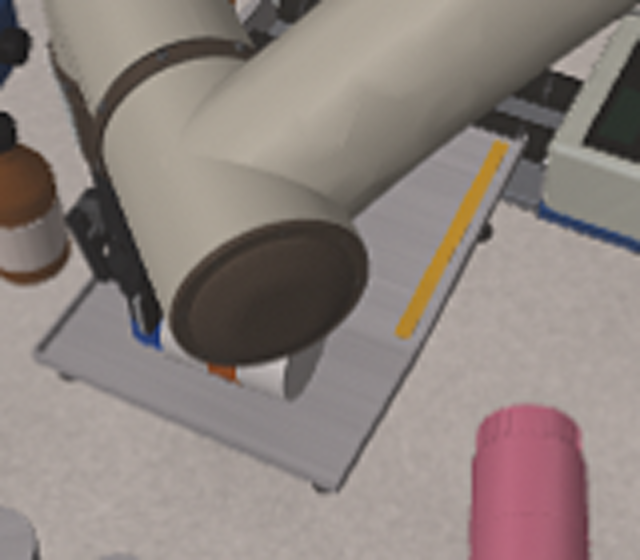

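View pics/t1.png

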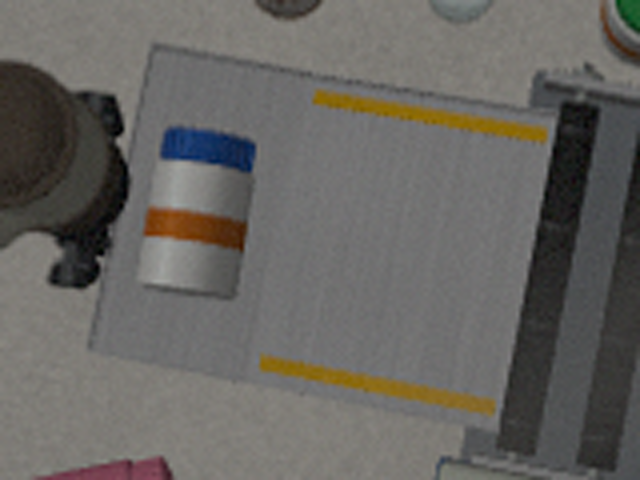

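Jar is undisturbed at crop (200,215); the gripper is behind it at crop (90,180), beyond the lip side. I'll lower the fingers.

Request:
{"op": "move_arm", "data": {"steps": [[0.15,0,0,-15,0,0,0],[0.15,0,0,-30,0,0,0],[0.15,0,0,-40,0,0,0],[0.15,0,0,-48,0,0,0],[0.15,0,0,-48,0,0,0]]}}

```text
clock: 4.52
position: [603.0, 259.0, 42.9]
ee_rot: [-0.651, 0.759, 0.0, -0.001]
contact_force: [-0.7, -0.4, -0.2]
gripper_width: 49.0
```

```bash
cat > st.py <<'E'
from h import *
s=readout.read_state();q=[545.8,-96.3,-.1937]; d=s["position"][:2]-q[:2]; c,n=np.cos(q[2]),np.sin(q[2]); R=cv2.Rodrigues(np.zeros(3))[0]
from scipy.spatial.transform import Rotation as Ro
y=Ro.from_quat(s["ee_rot"]).as_matrix()[:,1]
f=s["contact_force"]
print("t",s["clock"],"mill",np.round([c*d[0]+n*d[1],-n*d[0]+c*d[1],s["position"][2]],1),"skew",round(np.arctan2(-y[1],-y[0])-q[2],3),"F mill",np.round([c*f[0]+n*f[1],-n*f[0]+c*f[1],f[2]],1),"tq",np.round(s["wrist_torque"],2))
E
python3 st.py
```

```text
t 4.5167 mill [-12.3 359.7  42.9] skew 0.042 F mill [-0.6 -0.5 -0.2] tq [-0.01  0.07 -0.05]
```

Fingers are square to the jar. Now a slow approach at 2 mm per row.

Request:
{"op": "move_arm", "data": {"steps": [[0.15,-0.4,-2,0,0,0,0],[0.15,-0.8,-4,0,0,0,0],[0.15,-1.2,-6,0,0,0,0],[0.15,-1.6,-8,0,0,0,0],[0.15,-2,-10,0,0,0,0]]}}

```text
clock: 4.93
position: [601.5, 249.2, 44.4]
ee_rot: [-0.651, 0.759, -0.0, 0.001]
contact_force: [0.2, 0.6, -0.0]
gripper_width: 49.0
```

Request:
{"op": "move_arm", "data": {"steps": [[0.15,-0.4,-2,0,0,0,0],[0.15,-0.8,-4,0,0,0,0],[0.15,-1.2,-6,0,0,0,0],[0.15,-1.6,-8,0,0,0,0],[0.15,-2,-10,0,0,0,0]]}}

```text
clock: 5.35
position: [599.9, 239.6, 44.2]
ee_rot: [-0.651, 0.759, -0.0, 0.001]
contact_force: [-0.2, 1.2, 1.8]
gripper_width: 49.0
```

```bash
python3 st.py
```

```text
t 5.35 mill [-11.6 340.1  44.2] skew 0.042 F mill [-0.5  1.1  1.8] tq [ 0.4  -0.06 -0.01]
```

Request:
{"op": "move_arm", "data": {"steps": [[0.15,-0.4,-2,0,0,0,0],[0.15,-0.8,-4,0,0,0,0],[0.15,-1.2,-6,0,0,0,0],[0.15,-1.6,-8,0,0,0,0],[0.15,-2,-10,0,0,0,0]]}}

```text
clock: 5.77
position: [597.5, 229.3, 43.9]
ee_rot: [-0.651, 0.759, -0.0, 0.0]
contact_force: [0.7, 1.8, 2.1]
gripper_width: 49.0
```

Request:
{"op": "move_arm", "data": {"steps": [[0.15,-0.4,-2,0,0,0,0],[0.15,-0.8,-4,0,0,0,0],[0.15,-1.2,-6,0,0,0,0],[0.15,-1.6,-8,0,0,0,0],[0.15,-2,-10,0,0,0,0]]}}

```text
clock: 6.18
position: [594.8, 218.6, 43.1]
ee_rot: [-0.651, 0.759, 0.0, -0.001]
contact_force: [-0.3, 1.1, 0.7]
gripper_width: 49.0
```

Request:
{"op": "move_arm", "data": {"steps": [[0.15,-0.4,-2,0,0,0,0],[0.15,-0.8,-4,0,0,0,0],[0.15,-1.2,-6,0,0,0,0],[0.15,-1.6,-8,0,0,0,0],[0.15,-2,-10,0,0,0,0]]}}

```text
clock: 6.6
position: [593.9, 209.7, 44.4]
ee_rot: [-0.652, 0.759, -0.0, 0.001]
contact_force: [0.4, 1.6, 3.0]
gripper_width: 49.3
```

Request:
{"op": "move_arm", "data": {"steps": [[0.15,-0.4,-2,0,0,0,0],[0.15,-0.8,-4,0,0,0,0],[0.15,-1.2,-6,0,0,0,0],[0.15,-1.6,-8,0,0,0,0],[0.15,-2,-10,0,0,0,0]]}}

```text
clock: 7.02
position: [590.6, 198.5, 43.1]
ee_rot: [-0.651, 0.759, 0.0, -0.001]
contact_force: [0.2, -0.8, -0.1]
gripper_width: 48.9
```

```bash
python3 st.py
```

```text
t 7.0167 mill [-12.8 297.9  43.1] skew 0.041 F mill [ 0.3 -0.7 -0.1] tq [ 0.07 -0.04  0.02]
```

At the ramp foot; from here I add the rise.

Request:
{"op": "move_arm", "data": {"steps": [[0.15,-0.4,-2,0.3,0,0,0],[0.15,-0.8,-4,0.6,0,0,0],[0.15,-1.2,-6,1,0,0,0],[0.15,-1.6,-8,1.4,0,0,0],[0.15,-2,-10,1.8,0,0,0]]}}

```text
clock: 7.43
position: [589.6, 189.4, 45.8]
ee_rot: [-0.651, 0.759, -0.0, 0.0]
contact_force: [0.7, 0.9, 2.0]
gripper_width: 49.1
```

Request:
{"op": "move_arm", "data": {"steps": [[0.15,-0.4,-2,0.3,0,0,0],[0.15,-0.8,-4,0.7,0,0,0],[0.15,-1.2,-6,1.1,0,0,0],[0.15,-1.6,-8,1.4,0,0,0],[0.15,-2,-10,1.8,0,0,0]]}}

```text
clock: 7.85
position: [589.4, 181.7, 49.9]
ee_rot: [-0.652, 0.759, -0.0, 0.004]
contact_force: [-2.7, 7.8, 10.5]
gripper_width: 49.1
```

Request:
{"op": "move_arm", "data": {"steps": [[0.15,-0.4,-2,0.3,0,0,0],[0.15,-0.8,-4,0.7,0,0,0],[0.15,-1.2,-6,1.1,0,0,0],[0.15,-1.6,-8,1.4,0,0,0],[0.15,-2,-10,1.8,0,0,0]]}}

```text
clock: 8.27
position: [588.6, 174.2, 54.1]
ee_rot: [-0.652, 0.758, -0.0, 0.006]
contact_force: [-5.5, 13.5, 20.3]
gripper_width: 49.1
```

```bash
python3 st.py
python3 - <<'E'
from h import *
f=lambda i:cv2.resize(i,None,fx=4,fy=4,interpolation=cv2.INTER_CUBIC)
cv2.imwrite("pics/t2.png",f(optics.get_image("top")["frame"][120:240,170:330]))
E
```

```text
t 8.2667 mill [-10.1 273.6  54.1] skew 0.043 F mill [-8.  12.2 20.3] tq [ 3.77  2.22 -0.33]
```

View pics/t2.png

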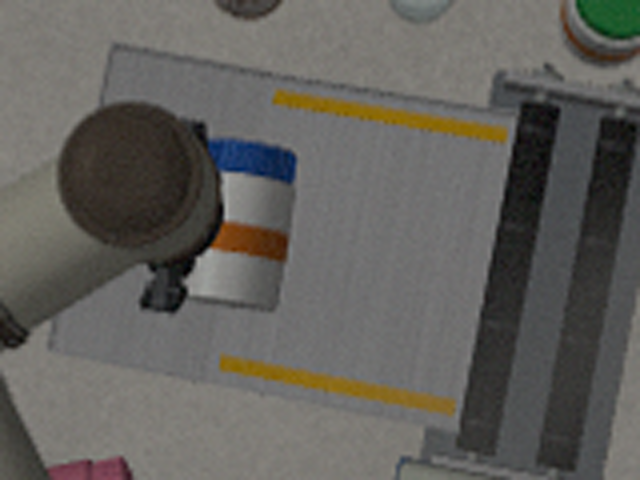

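The jar stays square in front of the fingers (front edge at crop (295,170)–(278,310)). But the tool is being lifted, with Fz about 20 N, so the fingers are riding up the jar. I'll measure the jar before going further.

```bash
cat > jf.py <<'E'
from h import *
from scipy.optimize import minimize
import sys
q=[545.77,-96.3,-.1937]
c,n=np.cos(q[2]),np.sin(q[2])
M=lambda X:np.array(X,float)@np.array([[c,n,0],[-n,c,0],[0,0,1]])+[q[0],q[1],0]
def axisz(y): return 61 if y>=244 else max(61+(244-y)*np.tan(np.radians(10)),61) if y>31 else 98
def outline(p,j):
    ax=np.array([np.cos(j[2]),np.sin(j[2]),0]); ay=np.array([-ax[1],ax[0],0]); az=np.array([0,0,1.])
    C=np.array([j[0],j[1],axisz(j[1])]); a=np.linspace(0,2*np.pi,60)
    return proj(p,M(np.vstack([C+ax*x+R*(np.cos(a)[:,None]*ay+np.sin(a)[:,None]*az) for x,R in((-47.5,38),(47.5,38),(47.5,34),(72,34))])))
def fit(p,guess):
    # pixel classes: white/orange/blue jar vs gray; visible jar mask by colour; arm = unknown
    f=p["frame"].astype(float); b,g,r=f[...,0],f[...,1],f[...,2]
    h=cv2.cvtColor(p["frame"],cv2.COLOR_BGR2HSV)
    reg=nets.silhouettes("jar",p); t=outline(p,guess).mean(0)
    reg=[x for x in reg if np.hypot(*(np.array(x["extent"]).reshape(2,2).mean(0)-t))<30]
    return reg
if __name__=="__main__":
    gy=float(sys.argv[1])
    p=optics.get_image("top"); rs=fit(p,[-12,gy,.04]); print([(x["conf"],np.round(x["extent"])) for x in rs])
    m=rs[0]["region"].astype(np.uint8)
    # front edge fit: for rows use rightmost pixel of region; compare with rightmost of outline mask
    s=4
    def mask(j):
        k=np.zeros((384*s,512*s),np.uint8); cv2.fillConvexPoly(k,np.round((cv2.convexHull(outline(p,j).astype(np.float32))+.5)*s).astype(np.int32),255)
        return cv2.resize(k,(512,384),interpolation=cv2.INTER_AREA)/255.
    vis=cv2.dilate(m,np.ones((3,3)))>0
    # ignore pixels left of the region's own left edge per row (occluded)
    ok=np.ones_like(m,bool)
    cols=np.arange(512)
    for r_ in range(384):
        w=np.where(m[r_])[0]
        if len(w): ok[r_]=cols>=w.min()+1
    cost=lambda j:(np.abs(mask(j)-m)*ok).sum()
    b=min((minimize(cost,g0,method="Nelder-Mead",options=dict(initial_simplex=[g0,[g0[0]+8,*g0[1:]],[g0[0],g0[1]+8,g0[2]],[*g0[:2],g0[2]+.08]])) for g0 in([-12,gy,.04],[-8,gy+6,0],[-16,gy-6,.08])),key=lambda z:z.fun)
    print("jar",np.round(b.x,3),"axis z",round(axisz(b.x[1]),1),"cost",b.fun,m.sum())
    im=cv2.resize(p["frame"],None,fx=4,fy=4,interpolation=cv2.INTER_CUBIC)
    cv2.polylines(im,[np.round((cv2.convexHull(outline(p,b.x).astype(np.float32))+.5)*4).astype(np.int32)],True,(0,255,0),1)
    cv2.imwrite(f"pics/{sys.argv[2]}.png",im[480:1000,680:1400])
E
python3 jf.py 240 j1; python3 st.py
```

```text
[(0.82, array([213., 152., 246., 198.]))]
jar [-1.3362e+01  2.3753e+02  7.8000e-02] axis z 62.1 cost 24.32941176470588 797
t 8.4167 mill [-10.1 273.4  54.3] skew 0.043 F mill [-8.4 10.3 17.9] tq [ 3.33  2.05 -0.32]
```

View pics/j1.png

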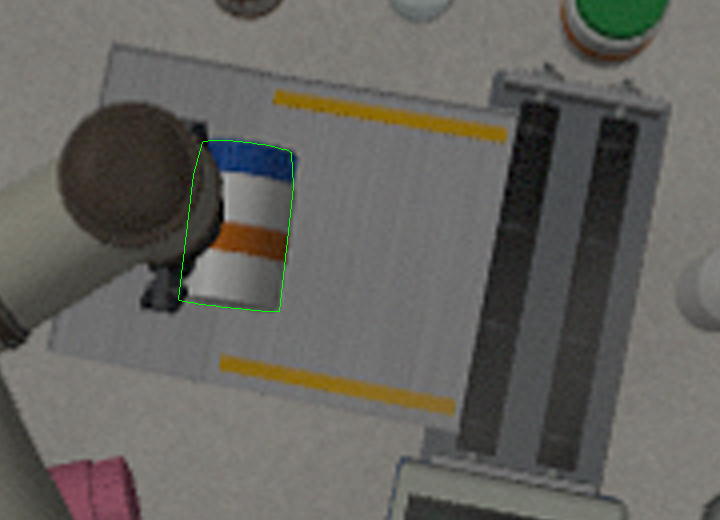

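Run:
```python
from h import *
p=optics.get_image("side")
cv2.imwrite("pics/s2.png",cv2.resize(p["frame"][150:270,165:325],None,fx=4.5,fy=4.5,interpolation=cv2.INTER_CUBIC))
```

```text
(no output)
```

View pics/s2.png

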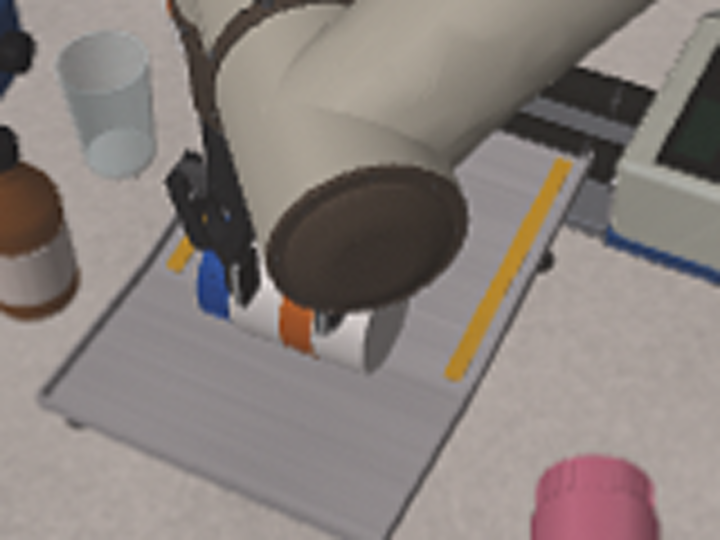

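Run:
```python
from h import *
p=optics.get_image("side"); q=[545.77,-96.3,-.1937]; c,n=np.cos(q[2]),np.sin(q[2])
C,D=ray(p,[[218.3,217.1],[238.3,222.9]])
tm=lambda v:np.array([c*v[0]+n*v[1],-n*v[0]+c*v[1],v[2]])
C=tm(C-[q[0],q[1],0])
for d in D:
    d=tm(d)
    for y in(262,273,284):print(y,np.round(C+d*(y-C[1])/d[1],1))
a=p["frame"]; 
from scipy.spatial.transform import Rotation as Ro
s=readout.read_state();R=Ro.from_quat(s["ee_rot"]).as_matrix();P=s["position"]
im=cv2.resize(a,None,fx=10,fy=10,interpolation=cv2.INTER_CUBIC)
for y in(-40,-25,25,40):
  for x in(-11,11):
    L=np.array([P+R@np.array([x,y,z]) for z in(-6,-60)]); cv2.polylines(im,[np.round((proj(p,L)+.5)*10).astype(np.int32)],False,(0,255,0),1)
cv2.imwrite("pics/s3.png",im[1850:2400,1950:2600])
```

```text
262 [ 31.2 262.   56.3]
273 [ 23.  273.   72.8]
284 [ 14.7 284.   89.3]
262 [-34.9 262.   65.7]
273 [-41.7 273.   82. ]
284 [-48.6 284.   98.3]
```

View pics/s3.png

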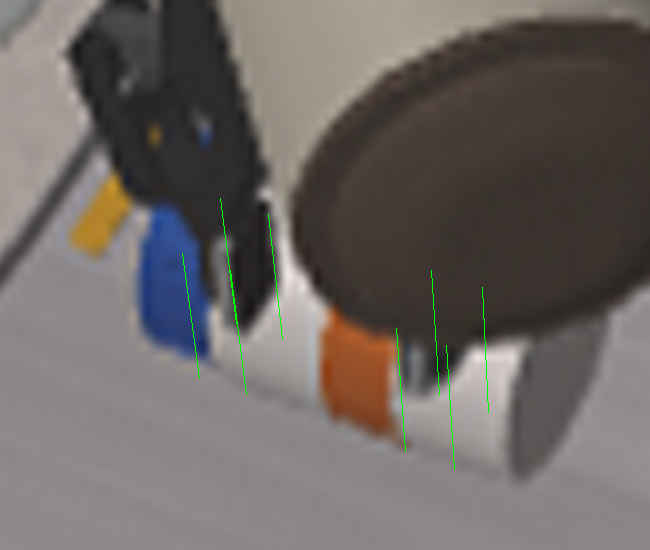

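The half-open finger tips turn out to sit about 20 mm behind the TCP. They bear on the jar above its axis and climb it. Fix: keep contact, slide the fingers about 20 mm lower, and lean the tool 10° so that it is square to the ramp.

Request:
{"op": "move_arm", "data": {"steps": [[0.15,1.4,7,-3.5,-0.034,0.007,0],[0.15,1.5,8,-8,-0.069,0.014,0],[0.15,1.5,8,-12.5,-0.103,0.02,0],[0.15,1.5,7.7,-17,-0.138,0.027,0],[0.15,1.4,7,-21,-0.172,0.034,0]]}}

```text
clock: 8.93
position: [591.3, 181.3, 31.7]
ee_rot: [-0.65, 0.755, -0.056, -0.062]
contact_force: [1.0, 7.1, 6.5]
gripper_width: 49.0
```

```bash
python3 st.py; python3 jf.py 240 j2;python3 st.py
python3 - <<'E'
from h import *
p=optics.get_image("side")
cv2.imwrite("pics/s4.png",cv2.resize(p["frame"][170:260,185:285],None,fx=6,fy=6,interpolation=cv2.INTER_CUBIC))
E
```

```text
t 8.9333 mill [ -8.8 281.2  31.7] skew 0.045 F mill [-0.4  7.2  6.5] tq [ 2.12 -0.16 -0.11]
[]
t 9.0333 mill [-10.6 279.6  29.1] skew 0.045 F mill [-0.6  4.6  2.7] tq [ 1.5  -0.18 -0.07]Traceback (most recent call last):
  File "jf.py", line 22, in <module>
    m=rs[0]["region"].astype(np.uint8)
      ~~^^^
IndexError: list index out of range
```

View pics/s4.png

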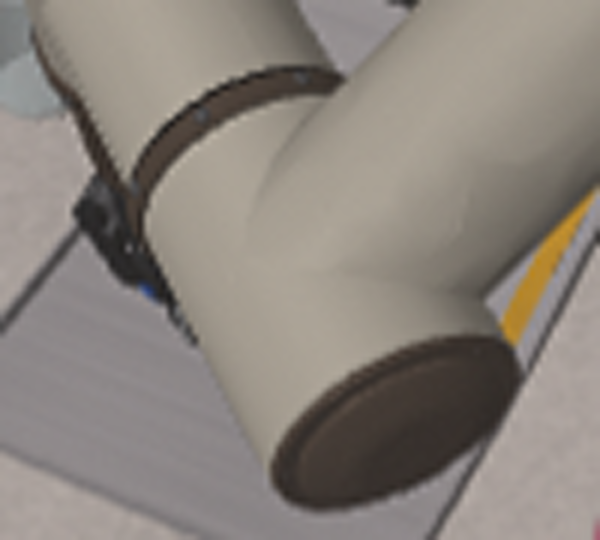

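```bash
python3 - <<'E'
from h import *
p=optics.get_image("top")
print([(x["conf"],np.round(x["extent"])) for x in nets.silhouettes("jar",p)])
im=cv2.resize(p["frame"],None,fx=4,fy=4,interpolation=cv2.INTER_CUBIC)
cv2.imwrite("pics/t4.png",im[480:1000,680:1400])
E
python3 st.py
```

```text
[(0.75, array([211., 153., 246., 196.])), (0.73, array([176., 237., 206., 259.])), (0.49, array([137., 134., 160., 155.]))]
t 9.1833 mill [-10.9 278.3  29.2] skew 0.043 F mill [-1.4  5.6  4. ] tq [ 1.78 -0.03 -0.09]
```

View pics/t4.png

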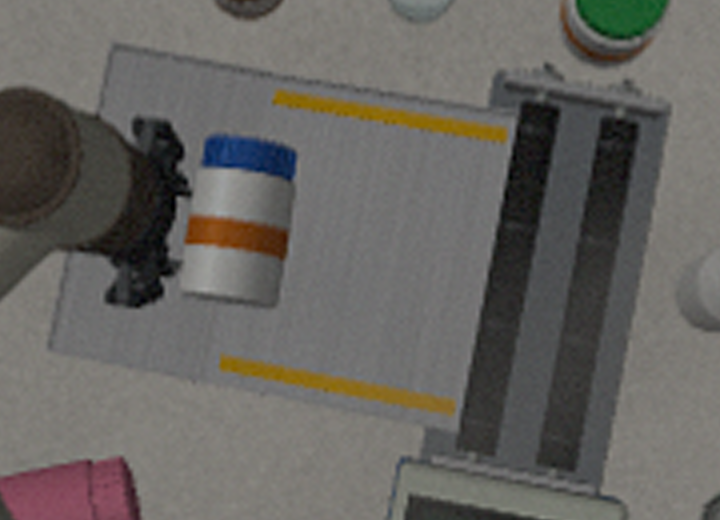

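The jar held its place (front edge at crop (295,170)), and both fingers are behind it and lower. Continuing up the ramp.

Request:
{"op": "move_arm", "data": {"steps": [[0.15,-0.4,-2,0.4,0,0,0],[0.15,-0.8,-4,0.7,0,0,0],[0.15,-1.2,-6,1.1,0,0,0],[0.15,-1.6,-8,1.4,0,0,0],[0.15,-2,-10,1.8,0,0,0]]}}

```text
clock: 9.6
position: [586.8, 168.6, 31.2]
ee_rot: [-0.649, 0.756, -0.054, -0.066]
contact_force: [1.3, 5.9, 3.2]
gripper_width: 49.4
```

Request:
{"op": "move_arm", "data": {"steps": [[0.15,-0.4,-2,0.4,0,0,0],[0.15,-0.8,-4,0.7,0,0,0],[0.15,-1.2,-6,1.1,0,0,0],[0.15,-1.6,-8,1.4,0,0,0],[0.15,-2,-10,1.8,0,0,0]]}}

```text
clock: 10.02
position: [584.8, 158.5, 33.0]
ee_rot: [-0.649, 0.756, -0.054, -0.065]
contact_force: [0.6, 5.2, 3.5]
gripper_width: 49.2
```

```bash
python3 st.py; python3 jf.py 225 j3
```

```text
t 10.0167 mill [-10.7 257.5  33. ] skew 0.043 F mill [-0.4  5.2  3.5] tq [ 1.72 -0.15 -0.07]
[(0.95, array([218., 155., 252., 198.]))]
jar [-8.84300e+00  2.16459e+02  4.00000e-02] axis z 65.9 cost 15.2 1021
```

View pics/j3.png

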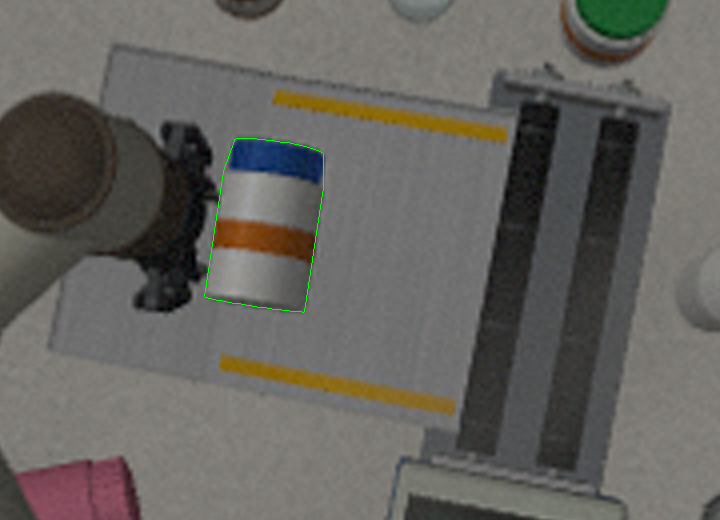

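Steady push: jar at mill y 216, square to the fingers, force about 5 N. I'll carry on, slowly taking out the small skew.

Request:
{"op": "move_arm", "data": {"steps": [[0.15,-0.5,-2.5,0.4,0,0,-0.002],[0.15,-1,-5,0.9,0,0,-0.004],[0.15,-1.5,-7.5,1.3,0,0,-0.006],[0.15,-2,-10,1.8,0,0,-0.008],[0.15,-2.5,-12.5,2.2,0,0,-0.01]]}}

```text
clock: 10.53
position: [582.3, 145.7, 35.0]
ee_rot: [-0.646, 0.759, -0.054, -0.066]
contact_force: [2.1, 6.3, 3.6]
gripper_width: 49.2
```

Request:
{"op": "move_arm", "data": {"steps": [[0.15,-0.5,-2.5,0.4,0,0,-0.002],[0.15,-1,-5,0.9,0,0,-0.004],[0.15,-1.5,-7.5,1.3,0,0,-0.006],[0.15,-2,-10,1.8,0,0,-0.008],[0.15,-2.5,-12.5,2.2,0,0,-0.01]]}}

```text
clock: 10.95
position: [579.9, 133.0, 37.1]
ee_rot: [-0.642, 0.762, -0.054, -0.067]
contact_force: [1.9, 5.5, 4.4]
gripper_width: 49.3
```

Request:
{"op": "move_arm", "data": {"steps": [[0.15,-0.5,-2.5,0.4,0,0,-0.002],[0.15,-1,-5,0.9,0,0,-0.004],[0.15,-1.5,-7.5,1.3,0,0,-0.006],[0.15,-2,-10,1.8,0,0,-0.008],[0.15,-2.5,-12.5,2.2,0,0,-0.01]]}}

```text
clock: 11.37
position: [577.3, 120.3, 39.3]
ee_rot: [-0.638, 0.765, -0.054, -0.067]
contact_force: [1.3, 5.5, 4.1]
gripper_width: 49.3
```

Request:
{"op": "move_arm", "data": {"steps": [[0.15,-0.5,-2.5,0.4,0,0,-0.002],[0.15,-1,-5,0.9,0,0,-0.004],[0.15,-1.5,-7.5,1.3,0,0,-0.006],[0.15,-2,-10,1.8,0,0,-0.008],[0.15,-2.5,-12.5,2.2,0,0,-0.01]]}}

```text
clock: 11.78
position: [574.7, 107.7, 41.4]
ee_rot: [-0.634, 0.768, -0.053, -0.067]
contact_force: [1.9, 5.5, 3.0]
gripper_width: 49.4
```

```bash
python3 st.py; python3 jf.py 166 j4
```

```text
t 11.7833 mill [-10.9 205.7  41.4] skew 0.003 F mill [0.8 5.7 3. ] tq [ 1.54 -0.52  0.17]
[(0.71, array([237., 157., 271., 201.]))]
jar [-7.30800e+00  1.63689e+02  6.00000e-02] axis z 75.2 cost 18.356862745098038 1028
```

View pics/j4.png

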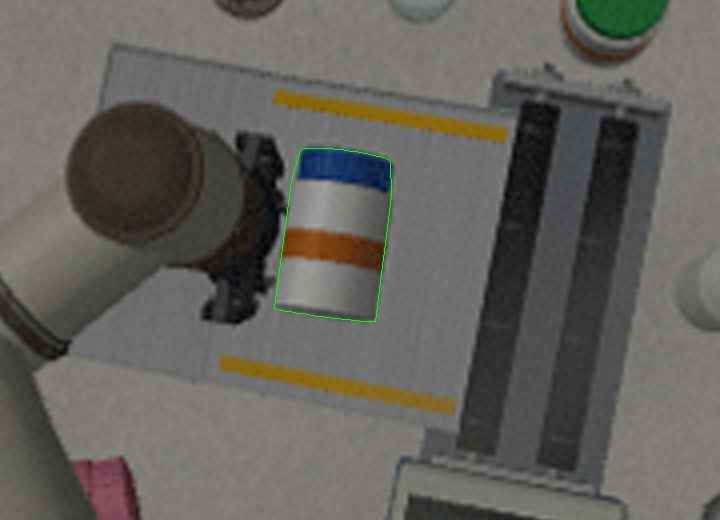

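Both fingers are still behind the jar: at y 164, x -7, skew slight. Continuing.

Request:
{"op": "move_arm", "data": {"steps": [[0.15,-0.5,-2.5,0.4,0,0,-0.002],[0.15,-1,-5,0.9,0,0,-0.004],[0.15,-1.5,-7.5,1.3,0,0,-0.006],[0.15,-2,-10,1.8,0,0,-0.008],[0.15,-2.5,-12.5,2.2,0,0,-0.01]]}}

```text
clock: 12.3
position: [571.2, 94.5, 43.1]
ee_rot: [-0.63, 0.772, -0.053, -0.069]
contact_force: [0.5, 4.7, 3.6]
gripper_width: 49.0
```

Request:
{"op": "move_arm", "data": {"steps": [[0.15,-0.5,-2.5,0.4,0,0,0],[0.15,-1,-5,0.9,0,0,0],[0.15,-1.5,-7.5,1.3,0,0,0],[0.15,-2,-10,1.8,0,0,0],[0.15,-2.5,-12.5,2.2,0,0,0]]}}

```text
clock: 12.72
position: [567.6, 81.0, 44.9]
ee_rot: [-0.63, 0.772, -0.052, -0.07]
contact_force: [0.4, 4.1, 2.1]
gripper_width: 49.3
```

Request:
{"op": "move_arm", "data": {"steps": [[0.15,-0.5,-2.5,0.4,0,0,0],[0.15,-1,-5,0.9,0,0,0],[0.15,-1.5,-7.5,1.3,0,0,0],[0.15,-2,-10,1.8,0,0,0],[0.15,-2.5,-12.5,2.2,0,0,0]]}}

```text
clock: 13.13
position: [565.2, 68.5, 47.2]
ee_rot: [-0.63, 0.772, -0.052, -0.07]
contact_force: [1.6, 4.4, 3.1]
gripper_width: 49.4
```

```bash
python3 st.py; python3 jf.py 125 j5
```

```text
t 13.1333 mill [-12.7 165.5  47.2] skew -0.009 F mill [0.7 4.6 3.1] tq [ 1.48 -0.46  0.2 ]
[(0.7, array([252., 156., 284., 203.]))]
jar [-5.44700e+00  1.23989e+02  2.20000e-02] axis z 82.2 cost 26.83921568627451 1006
```

View pics/j5.png

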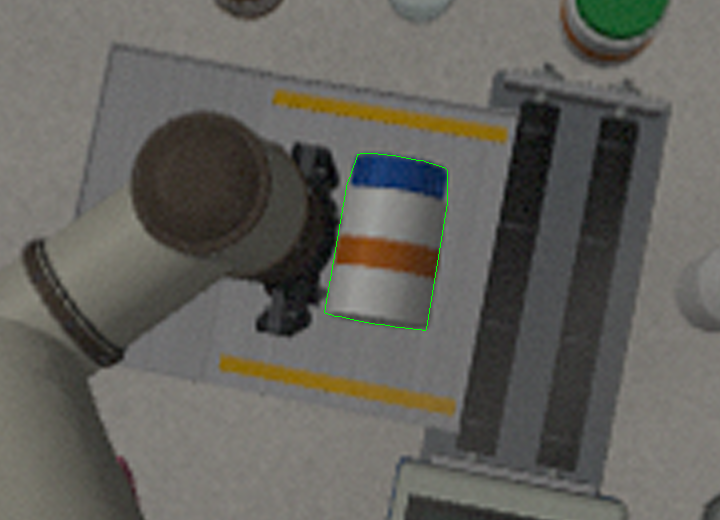

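Skew is now about 0.02 and contact is steady. Continuing, easing the fingers a few mm toward +x to keep them centred on the jar.

Request:
{"op": "move_arm", "data": {"steps": [[0.15,0,-2.5,0.4,0,0,0],[0.15,0,-5,0.9,0,0,0],[0.15,0,-7.5,1.3,0,0,0],[0.15,0,-10,1.8,0,0,0],[0.15,0,-12.5,2.2,0,0,0]]}}

```text
clock: 13.65
position: [565.6, 56.5, 49.5]
ee_rot: [-0.63, 0.772, -0.052, -0.07]
contact_force: [1.0, 4.8, 3.4]
gripper_width: 49.1
```

Request:
{"op": "move_arm", "data": {"steps": [[0.15,0,-2.5,0.4,0,0,0],[0.15,0,-5,0.9,0,0,0],[0.15,0,-7.5,1.3,0,0,0],[0.15,0,-10,1.8,0,0,0],[0.15,0,-12.5,2.2,0,0,0]]}}

```text
clock: 14.07
position: [565.6, 44.0, 51.7]
ee_rot: [-0.63, 0.772, -0.052, -0.07]
contact_force: [1.1, 4.8, 3.4]
gripper_width: 49.1
```

Request:
{"op": "move_arm", "data": {"steps": [[0.15,-0.5,-2.5,0.4,0,0,0],[0.15,-1,-5,0.9,0,0,0],[0.15,-1.5,-7.5,1.3,0,0,0],[0.15,-2,-10,1.8,0,0,0],[0.15,-2.5,-12.5,2.2,0,0,0]]}}

```text
clock: 14.48
position: [562.7, 31.1, 53.8]
ee_rot: [-0.63, 0.772, -0.052, -0.07]
contact_force: [0.6, 5.1, 3.3]
gripper_width: 49.3
```

Request:
{"op": "move_arm", "data": {"steps": [[0.15,-0.5,-2.5,0.4,0,0,0],[0.15,-1,-5,0.9,0,0,0],[0.15,-1.5,-7.5,1.3,0,0,0],[0.15,-2,-10,1.8,0,0,0],[0.15,-2.5,-12.5,2.2,0,0,0]]}}

```text
clock: 14.9
position: [560.2, 18.5, 56.0]
ee_rot: [-0.63, 0.772, -0.052, -0.07]
contact_force: [1.7, 4.8, 3.9]
gripper_width: 49.1
```

```bash
python3 st.py; python3 jf.py 73 j6
```

```text
t 14.9 mill [ -8.  115.4  56. ] skew -0.009 F mill [0.7 5.1 3.9] tq [ 1.48 -0.5   0.09]
[(0.69, array([266., 160., 301., 206.]))]
jar [-2.1510e+00  7.2767e+01  3.3000e-02] axis z 91.2 cost 25.784313725490193 1072
```

View pics/j6.png

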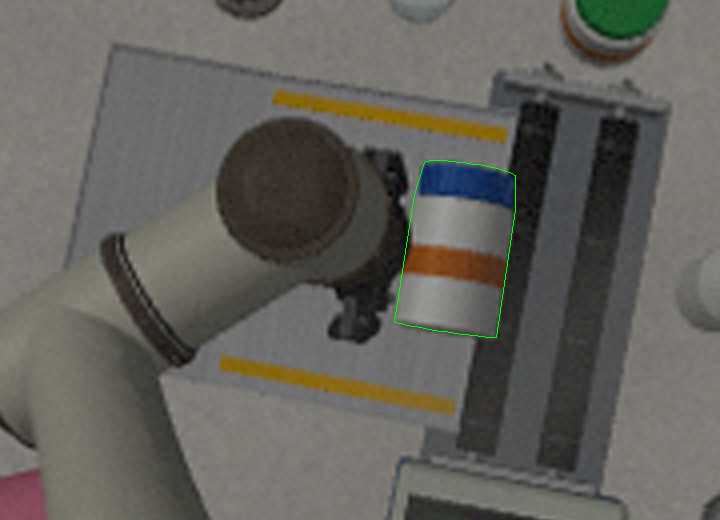

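Jar at y 73, about to meet the near roller. Two more normal calls, then slower.

Request:
{"op": "move_arm", "data": {"steps": [[0.15,-0.5,-2.5,0.4,0,0,0],[0.15,-1,-5,0.9,0,0,0],[0.15,-1.5,-7.5,1.3,0,0,0],[0.15,-2,-10,1.8,0,0,0],[0.15,-2.5,-12.5,2.2,0,0,0]]}}

```text
clock: 15.42
position: [557.9, 6.3, 58.3]
ee_rot: [-0.63, 0.772, -0.052, -0.07]
contact_force: [0.9, 5.9, 2.4]
gripper_width: 48.5
```

Request:
{"op": "move_arm", "data": {"steps": [[0.15,-0.5,-2.5,0.4,0,0,0],[0.15,-1,-5,0.9,0,0,0],[0.15,-1.5,-7.5,1.3,0,0,0],[0.15,-2,-10,1.8,0,0,0],[0.15,-2.4,-12,2.1,0,0,0]]}}

```text
clock: 15.83
position: [553.8, -6.8, 59.6]
ee_rot: [-0.629, 0.772, -0.052, -0.072]
contact_force: [0.3, 3.1, 2.0]
gripper_width: 49.4
```

Request:
{"op": "move_arm", "data": {"steps": [[0.15,-0.3,-1.5,0.2,0,0,0],[0.15,-0.6,-3,0.4,0,0,0],[0.15,-0.9,-4.5,0.6,0,0,0],[0.15,-1.2,-6,0.8,0,0,0],[0.15,-1.5,-7.5,1,0,0,0]]}}

```text
clock: 16.25
position: [555.6, -11.6, 62.1]
ee_rot: [-0.63, 0.772, -0.053, -0.068]
contact_force: [-0.2, 9.9, 4.9]
gripper_width: 49.1
```

Request:
{"op": "move_arm", "data": {"steps": [[0.15,-0.3,-1.5,0.1,0,0,0],[0.15,-0.6,-3,0.2,0,0,0],[0.15,-0.9,-4.5,0.2,0,0,0],[0.15,-1.2,-6,0.2,0,0,0],[0.15,-1.5,-7.5,0.2,0,0,0]]}}

```text
clock: 16.67
position: [551.6, -21.2, 61.2]
ee_rot: [-0.63, 0.772, -0.052, -0.071]
contact_force: [0.7, 0.3, 0.5]
gripper_width: 49.3
```

```bash
python3 st.py; python3 jf.py 34 j7
```

```text
t 16.6667 mill [-8.8 74.8 61.2] skew -0.009 F mill [0.6 0.4 0.5] tq [ 0.55 -0.12 -0.05]
[(0.85, array([278., 162., 314., 206.]))]
jar [-3.987 33.343  0.045] axis z 98.1 cost 19.901960784313726 988
```

View pics/j7.png

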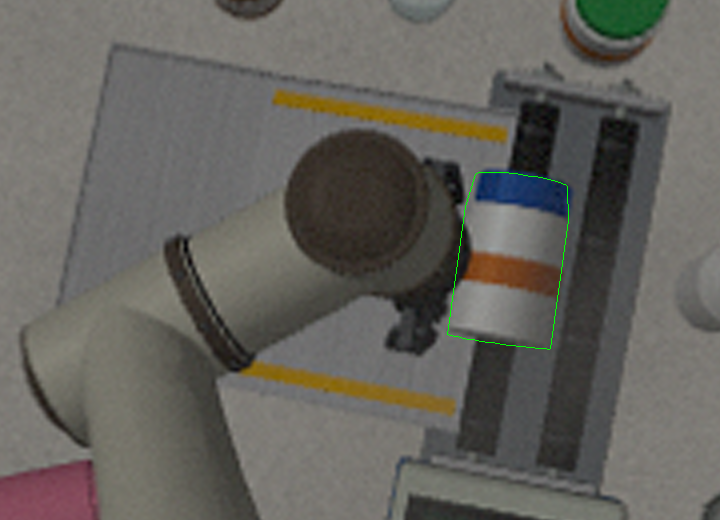

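The jar is right on top of the near roller (y ≈ 33). A few slow millimetres more.

Request:
{"op": "move_arm", "data": {"steps": [[0.15,-0.3,-1.5,0,0,0,0],[0.15,-0.6,-3,0,0,0,0],[0.15,-0.9,-4.5,0,0,0,0],[0.15,-1.2,-6,0,0,0,0],[0.15,-1.5,-7.5,0,0,0,0]]}}

```text
clock: 17.18
position: [550.5, -28.6, 61.3]
ee_rot: [-0.63, 0.772, -0.052, -0.07]
contact_force: [-0.3, 0.2, 0.1]
gripper_width: 49.2
```

```bash
python3 st.py
python3 - <<'E'
from h import *
p=optics.get_image("top")
im=cv2.resize(p["frame"],None,fx=4,fy=4,interpolation=cv2.INTER_CUBIC)
cv2.imwrite("pics/t8.png",im[480:1000,680:1400])
E
```

```text
t 17.1833 mill [-8.4 67.4 61.3] skew -0.009 F mill [-0.4  0.1  0.1] tq [ 0.29 -0.1  -0.01]
```

View pics/t8.png

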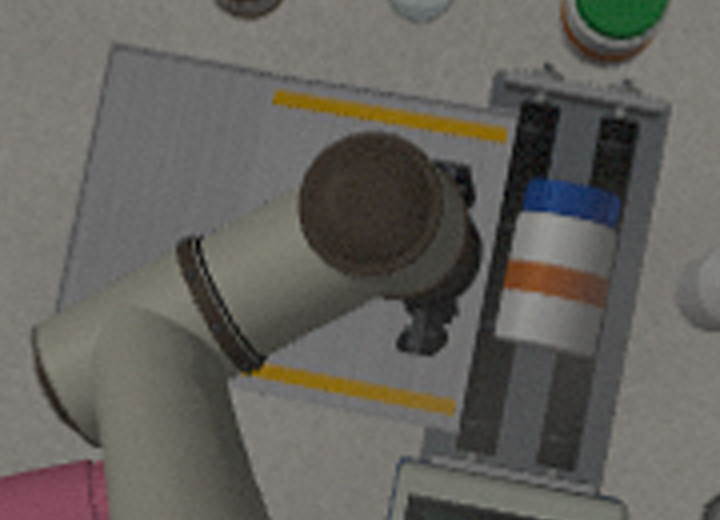

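The jar has gone over and shows between the rollers (crop (560,270)). I'll hold as a backstop while it settles, then check.

Request:
{"op": "move_arm", "data": {"steps": [[0.15,0,0,0,0,0,0],[0.15,0,0,0,0,0,0],[0.15,0,0,0,0,0,0],[0.15,0,0,0,0,0,0],[0.15,0,0,0,0,0,0]]}}

```text
clock: 17.65
position: [550.9, -28.1, 61.4]
ee_rot: [-0.63, 0.772, -0.052, -0.07]
contact_force: [-0.4, 0.5, 0.5]
gripper_width: 49.2
```

Request:
{"op": "move_arm", "data": {"steps": [[0.15,0.8,4,0,0,0,0],[0.15,2,10,3,0,0,0],[0.15,4,20,8,0,0,0],[0.15,7,35,20,0,0,0],[0.15,10,50,40,0,0,0]]}}

```text
clock: 18.07
position: [559.7, 22.5, 100.6]
ee_rot: [-0.63, 0.772, -0.052, -0.072]
contact_force: [0.3, 0.1, 0.4]
gripper_width: 49.1
```

Request:
{"op": "move_arm", "data": {"steps": [[0.15,3,15,30,0,0,0],[0.15,6,30,60,0,0,0],[0.15,9,45,90,0,0,0],[0.15,12,60,110,0,0,0],[0.15,12,60,110,0,0,0]]}}

```text
clock: 18.48
position: [576.5, 85.8, 217.5]
ee_rot: [-0.631, 0.771, -0.055, -0.064]
contact_force: [0.4, 0.3, 0.7]
gripper_width: 49.4
```

```bash
python3 st.py; sed 's/def axisz(y):.*/def axisz(y): return 88/' jf.py > jn.py; python3 jn.py 0 j9; python3 jn.py 0 j10
python3 - <<'E'
from h import *
p=optics.get_image("side")
im=cv2.resize(p["frame"],None,fx=1.5,fy=1.5,interpolation=cv2.INTER_CUBIC)
cv2.imwrite("pics/s9.png",im)
E
```

```text
t 18.4833 mill [ -4.9 184.6 217.5] skew -0.005 F mill [0.3 0.4 0.7] tq [ 0.3  -0.13  0.01]
[(0.86, array([291., 162., 326., 209.]))]
jar [-1.259  0.408 -0.011] axis z 88 cost 18.588235294117645 1045
[(0.83, array([288., 163., 327., 208.]))]
jar [-0.529 -0.177 -0.013] axis z 88 cost 21.08235294117647 1112
```

View pics/j10.png

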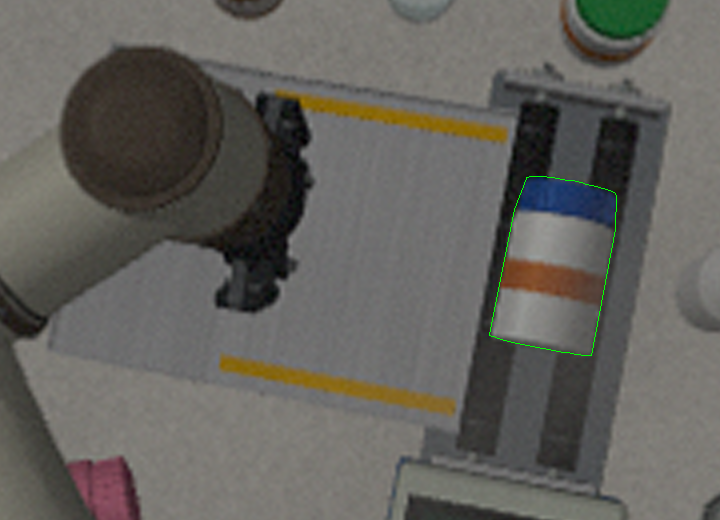

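View pics/s9.png

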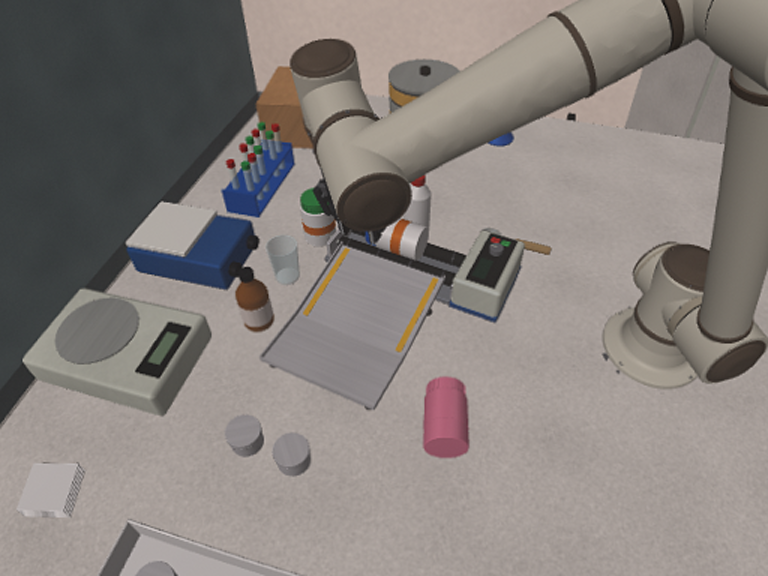

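The jar lies at mill x -1, y 0, skew about 0. The fingers are clear, and the bystanders that show are where they were. Handing in.

```bash
python3 -c "
from bench import workorder;print(workorder.job_done())"
```

```text
the job is handed in; nothing more can be done
None
```

The jar is home between the two rollers, and I handed the job in at about 18.7 s of the 45 s allowed. I pushed it with two half-open fingertips behind it, at about 25–30 mm/s, from the shelf up the ramp and over the near roller. It dropped into the nest by itself.

**Last checks:** two fits in the top camera put the jar within about 1 mm of the nest (x -0.5 to -1.3, y -0.2 to 0.4), with a skew of about -0.01 rad. The height of 88 mm was assumed in those fits, not measured. The arm was clear, with contact force near zero. The bystanders that show in the last side picture looked unmoved by eye; I did not measure them.

**What went wrong:** at the ramp's foot the fingers rode up the jar, because their tips sit higher than I had assumed. The force rose to about 25 N. I slid the fingers lower and tilted the tool 10° while staying in contact. The jar stayed within a few mm, and the push then held at about 5 N, with one reading of about 11 N at the roller.

**Other disagreements:**
- At the ramp's foot, one force reading was about zero, so contact may have lapsed for a moment there.
- The jar's measured skew ranged from 0.02 to 0.08 rad on the way up, while the fingers were at 0.04 and later about 0.
- The jar finder missed the jar in one picture, taken while I was lowering the fingers.

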